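# Soak the dishwasher filter parts in the child-locked soak box

## Robot

A 6-joint arm with a two-finger parallel gripper is mounted at the origin on the work surface. World frame = base frame: x ahead of the robot, y to its left, z up, the work surface at z = 0. Lengths are in m, angles in rad, forces in N, time in s.
With the tool pointing down it reaches from about 0.35 to 0.925 m from the base axis. Payload 6.4 kg.
Tool frame: the origin (TCP) lies at the very end of the fingers, on their centre line; the grasp point (between the pads) lies 19 mm behind it; z points along the fingers, y is the direction in which the jaws open and shut (so a half turn about z gives the same grasp; the last joint's range is limited). The gripper opens to 94 mm and grips with 3 to 60 N. Pads are 16 mm wide; open, the fingers measure 119 mm over their backs; the gripper's body (75 mm by 177 mm) begins 78 mm behind the grasp point.
Start: joints at [0.928, 0.245, 1.558, -0, 1.339, -0.174], TCP at [0.294, 0.58, 0.205] pointing down, gripper open.
Joint ranges: [-3.13, 3.13], [-1.02, 2.26], [0.13, 2.54], [-0.95, 4.09], [0.21, 2.88], [-2.74, 2.74]. Speed limits (rad/s): [2.57, 2.57, 3.14, 3.14, 3.14, 3.14].

## Interface

Orientations are given as a rotation vector (axis times angle).
In Python, from workcell import arm gives the robot as it stands. Calls block until the motion is done:
- arm.move_to(position, orientation): joint-space move of the TCP to a pose.
- arm.line_to(position, frame=None, velocity=0.15): straight line of the TCP; frame=None keeps the orientation; velocity is the mean speed in m/s.
- arm.movej(angles): joint-space move.
- arm.grip(opening, strength=None): finger opening in m; strength is the grip in N (None keeps the last); returns when the fingers have stopped.
- arm.pause(seconds).
- arm.inverse_kinematics(position, orientation): joint angles nearest the present ones, or None.
- arm.observe(): the state.
- arm.capture(name): name is "side" or "top" or "wrist"; returns a dict with "color" (400x640x3 uint8, red, green, blue), "intrinsics" (3x3 intrinsics, pixels), "k1" (the pictures are not rectified: a ray, as slopes to the right and down, at radius r is drawn at 1 + k1 r^2 times it, then the intrinsics apply), "R" (3x3) and "t" (3): a world point X has camera coordinates R X + t; the wrist camera has in their place "T_tool_cam" (4x4, takes a point from camera to tool coordinates, whose origin is the TCP and whose axes are the flange's). Camera axes: x right, y down, z forward; pixel columns grow to the right and rows downward; lengths in m; the calibration is good to about 2 mm. A picture is of the moment at which its call begins: read the wrist's pose just before it. There is no depth.
A pose or a line that the arm cannot do raises arm.IKError and nothing moves.
- arm.job_done(): hands the job in, once; it reports no verdict.
The state is a dict: "clock": time; "joint_positions": joint angles; "qvel": joint speeds; "tau": joint torques, N m; "tcp_pos": TCP position; "eef_rot": TCP orientation; "ft_force": force on the tool from outside, world axes, zero at the start; "wrist_torque": the same for the moment, N m; "gripper_width": finger opening in m.
Only numpy, scipy, OpenCV 4.12 (cv2) and the standard library are available. Lean on these libraries where they do the work, as an engineer would, in place of code of your own. Each camera call takes 0.05 s, during which the arm holds its last target. There are 200 camera calls.

## Task

Put the dishwasher's filter parts to soak: first move the dish brush from the lid of the soak box into the aluminium tray, then press the child-lock hook down through the gap in the box's ledge so that the lid springs fully open. Put every filter part that lies on the worktop into the box, then press the dosing plunger on the ledge right down to its stop and let it come back up, and last push the lid shut until the hook catches. The brush must end lying in the tray and the glass jar must stay where it stands.

Things in the scene. Friction and masses are not known exactly. Their poses are not given: they have to be found in the camera images.
- soakbox: White plastic soak box fixed to the worktop; origin under the centre of its tub, z up. Tub inside: x -95 to 95, y -130 to 130 mm, floor z 6, rim z 111 mm, 10 mm walls, 105 mm free height under the lid. Lid hinged on the +x side; along its free (-x) side runs a ledge, x -185 to -124, y -140 to 140, top z 120 mm, holding the hook gap (y -10 to 80) and, at y -105, the dosing plunger.
- lid (a joint): Lid angle, rad: 0 shut (lid's top at z 120 mm), 1.75 fully open, a little past upright. Aluminium plate 214 mm from hinge to free edge, 280 mm long, 8 mm thick. Once the hook lets go a strut swings it open by itself in a few seconds and holds it; pushing it shut takes 3 to 5 N at the free edge, then 10 to 20 N to click under the hook (stays below 0.03).
- lid_edge (a point): Point on the lid's outer face (its top when shut), 195 mm from the hinge line, about 15 mm in from the free edge, middle of its length; moves with the lid. Its z axis is the outer face's outward normal, its x axis points from free edge to hinge.
- hook (a joint): Angle of the child-lock hook, rad: 0 up (catching), 0.32 pressed fully down; the lid is freed from about 0.2. Its spring brings it back up: about 2 N on the pad to start, 8 N fully down. Its steel nose (box y 20 to 50 mm) stands about 10 mm above the lid's free edge.
- hook_pad (a point): Centre of the top of the hook's steel thumb pad, 28 by 70 mm (long side along the box's y). It lies 22 mm below the ledge's top in a gap 36 mm wide (box x -168 to -132) and 90 mm long (y -10 to 80), and goes 14 mm down (and 3 mm to -x); the gap is 70 mm deep. The lid frees about 9 mm down.
- plunger (a joint): Travel of the dosing plunger in m: 0 = up, 0.015 = right down at its stop. Spring, 3 N to start and 8 N at the stop; it returns by itself.
- plunger_top (a point): Centre of the top of the plunger's round steel head (42 mm across, 34 mm above the ledge when up), moves with it.
- filter_plate: Flat stainless fine filter plate 100 (x) by 80 (y) mm, 5 mm thick, with a round collar 48 mm across and 20 mm high. Standing 92 mm tall, 0.2 kg; origin at the centre of the underside, z up. Lift-out grip on top: neck 14 (x) by 40 (y) mm up to z 84 under a head 30 by 44 mm, z 84 to 92; pinch the neck across x about 75 mm above the origin. May be absent.
- twist_filter: Twist-lock filter assembly: steel cylinder 62 mm across, 56 mm high. Standing 92 mm tall, 0.2 kg; origin at the centre of the underside, z up. Lift-out grip on top: neck 14 (x) by 40 (y) mm up to z 84 under a head 30 by 44 mm, z 84 to 92; pinch the neck across x about 75 mm above the origin. May be absent.
- strainer_cup: Round steel strainer cup, 54 mm across at the foot and 72 mm at the rim, 46 mm high. Standing 92 mm tall, 0.2 kg; origin at the centre of the underside, z up. Lift-out grip on top: neck 14 (x) by 40 (y) mm up to z 84 under a head 30 by 44 mm, z 84 to 92; pinch the neck across x about 75 mm above the origin. May be absent.
- mesh_cassette: Rectangular steel mesh cassette 85 (x) by 56 (y) mm, 30 mm high. Standing 92 mm tall, 0.2 kg; origin at the centre of the underside, z up. Lift-out grip on top: neck 14 (x) by 40 (y) mm up to z 84 under a head 30 by 44 mm, z 84 to 92; pinch the neck across x about 75 mm above the origin. May be absent.
- brush: Wooden dish brush, 200 mm long, lying flat; handle along its x axis, 20 mm wide and 18 mm thick, x -100 to 50 mm; round head 54 mm across and 26 mm thick centred at x = 73 mm. Origin on the underside (z up); it balances near x = 10 mm. At the start it lies on the closed lid.
- lid_hinge (a point): Point on the hinge line of the lid, middle of its length, 4 mm under the outer face when shut: box x 108, y 0, z 116 mm. The hinge line runs along the box's y.
- brush_tail (a point): Point 85 mm along -x of the brush's handle, 9 mm above its underside.
- brush_head (a point): Centre of the brush's head, x = 73 mm, 13 mm above its underside.
- tray: Empty aluminium tray, 260 (x) by 140 (y) mm outside, walls 4 mm thick and 20 mm high, floor 4 mm thick; origin at the centre of its underside. Loose, 0.7 kg.
- jar: Closed glass jar, 72 mm across and 110 mm high, standing at the far side; origin at the centre of its underside. To be left alone.
Not all that is in view belongs to the job. What is shaped like the mesh_cassette but green or pink is not meant.

How it is judged:
By the outcome, as a careful person would: the job done as asked, in the order asked, and still so for the second after the job is handed in, with the robot touching nothing.
Of filter_plate, twist_filter, strainer_cup, mesh_cassette only 2 to 4 are there at a start; the rules pass over those that are not, and their reading is None.
At some moment in a run one of filter_plate, twist_filter, strainer_cup, mesh_cassette, brush may be knocked a few centimetres aside while the robot is not near it.
Once in a run the grip may slacken for a moment while it holds something.
It also fails if it takes over 210 s, if anything falls off the work surface, if the arm or the gripper's body presses on something with over 40 N, if the wrist force passes 120 N, or if a joint passes its speed limit or range.

## Working session

There is one attempt and no reset: what is moved stays moved. The work goes in short steps, each a Python script; the robot and the scene stay as the last script left them, time stands still between calls to the robot, and variables do not carry over. Pictures are saved under pics/ and viewed, about 12 in all and at most 16, crops included, and the job is handed in when it is done.

```bash
ls; mkdir -p pics; cat > h.py <<'E'
import numpy as np, cv2
from workcell import arm
from scipy.spatial.transform import Rotation as Rot
def cap(name):
    o=arm.observe(); c=arm.capture(name)
    if 'R' in c: R,t=np.array(c['R']),np.array(c['t'])
    else:
        T=np.eye(4);T[:3,:3]=Rot.from_rotvec(o['eef_rot']).as_matrix();T[:3,3]=o['tcp_pos']
        M=np.linalg.inv(T@np.array(c['T_tool_cam']));R,t=M[:3,:3],M[:3,3]
    return dict(img=np.ascontiguousarray(c['color'][:,:,::-1]),K=np.array(c['intrinsics'],float),k=c['k1'],R=R,t=t)
def D(c): return np.array([c['k'],0,0,0.])
def ray(c,uv):
    p=cv2.undistortPoints(np.array([[uv]],float),c['K'],D(c))[0,0]
    return -c['R'].T@c['t'], c['R'].T@np.array([p[0],p[1],1])
def plane(c,uv,z):
    o,d=ray(c,uv); return o+d*(z-o[2])/d[2]
def proj(c,X):
    return cv2.projectPoints(np.array(X,float).reshape(-1,1,3),cv2.Rodrigues(c['R'])[0],c['t'],c['K'],D(c))[0][:,0]
E
python3 - <<'E'
from h import *
import pickle
for n in ('top','side','wrist'):
    c=cap(n); cv2.imwrite(f'pics/{n}0.png',c['img']); pickle.dump(c,open(n+'0.pkl','wb'))
    print(n,c['K'][0,0],c['K'][1,1],c['k'],-c['R'].T@c['t'],c['R'][2])
print(arm.observe())
E
```

```text
pics
top 443.10414406365936 443.10414406365936 -0.03588188479912013 [ 0.41988172 -0.04692222  1.58634964] [ 0.05504201 -0.00232994 -0.99848132]
side 379.41068501300924 379.41068501300924 -0.028279196385290195 [ 0.42422553 -0.85715246  0.79496454] [ 0.10159979  0.75695385 -0.64552177]
wrist 349.0421236777354 349.0421236777354 -0.03896584774434493 [0.2235178  0.61508754 0.38264178] [ 0.23985687 -0.12271369 -0.9630213 ]
{'clock': 0.15, 'joint_positions': array([ 9.27880230e-01,  2.45646703e-01,  1.55872275e+00, -3.84895366e-06,
        1.33870244e+00, -1.74087872e-01]), 'qvel': array([-0.00078724, -0.00370964, -0.00282924, -0.00116935, -0.00065225,
        0.00089883]), 'tau': array([ 4.46573940e-04, -4.16268396e+01, -3.14980495e+01,  6.83966512e-02,
        3.16109927e-02, -1.18503153e-04]), 'tcp_pos': array([0.29340578, 0.57949632, 0.20460898]), 'eef_rot': array([-7.29570445e-01, -3.05510338e+00,  2.13434358e-03]), 'ft_force': array([-0.00946227,  0.21462034,  0.25793825]), 'wrist_torque': array([0.02645725, 0.00239087, 0.00995928]), 'gripper_width': 0.0942179378906483}
```

View pics/top0.png

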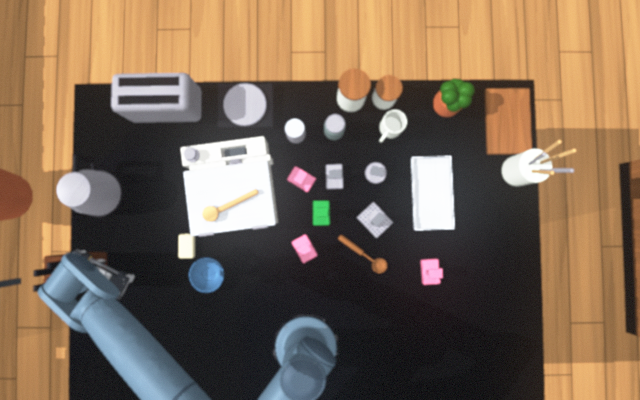

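View pics/side0.png

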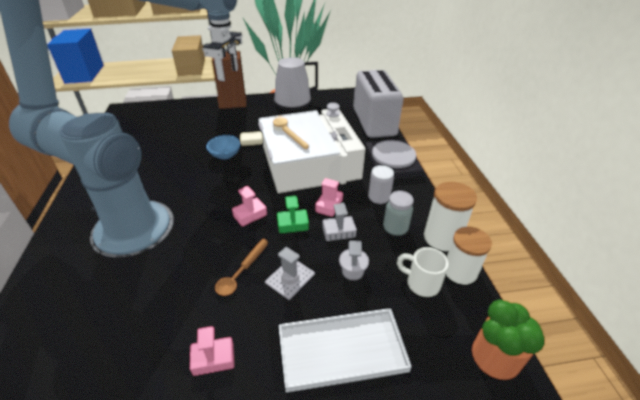

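The top view shows the soak box at (228,185), ledge on the far side with the plunger at (192,153) and the gap near (237,153). The brush runs from (211,213) to (257,193) and the tray is at (433,192). Grey part candidates are (335,177), (375,173) and (375,220); the pink and green look-alikes at (302,179), (321,212), (304,249) and (431,271) are not meant. The wooden spoon at (360,253) isn't part of the job either. I'll confirm with a crop.

```bash
python3 - <<'E'
from h import *
import pickle
T=pickle.load(open('top0.pkl','rb'));S=pickle.load(open('side0.pkl','rb'))
a=cv2.resize(T['img'][120:260,165:405],None,fx=3.3,fy=3.3,interpolation=cv2.INTER_CUBIC)[:, :792]
cv2.imwrite('pics/cropT.png',a)
b=cv2.resize(S['img'][80:310,200:440],None,fx=2.6,fy=2.6,interpolation=cv2.INTER_CUBIC)[:598]
cv2.imwrite('pics/cropS.png',b)
for n,uv,z in [('plunger',(192,153),.154),('head',(211,213),.133),('tail',(257,193),.129),('lidNL',(190,234),.12),('lidNR',(275,226),.12),('ledgeFL',(182,148),.12),('ledgeFR',(266,138),.12),
 ('cass',(335,169),.092),('cup',(375,173),.07),('plate',(375,220),.045)]+[('tray',u,.02) for u in((412,156),(451,156),(454,230),(414,230))]:
    print(n,plane(T,uv,z).round(3))
E
```

```text
plunger [0.665 0.36  0.154]
head [0.469 0.302 0.133]
tail [0.534 0.151 0.129]
lidNL [0.4   0.374 0.12 ]
lidNR [0.424 0.093 0.12 ]
ledgeFL [0.688 0.403 0.12 ]
ledgeFR [0.719 0.122 0.12 ]
cass [ 0.616 -0.109  0.092]
cup [ 0.604 -0.248  0.07 ]
plate [ 0.442 -0.248  0.045]
tray [ 0.67  -0.388  0.02 ]
tray [ 0.669 -0.528  0.02 ]
tray [ 0.404 -0.531  0.02 ]
tray [ 0.406 -0.389  0.02 ]
```

View pics/cropT.png

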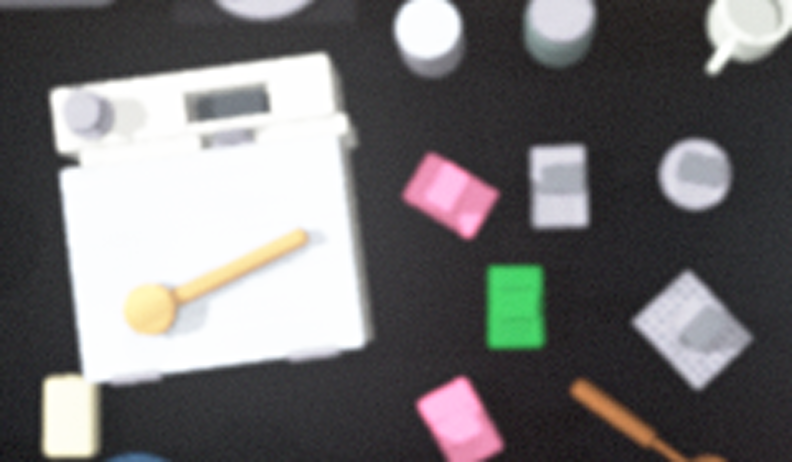

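View pics/cropS.png

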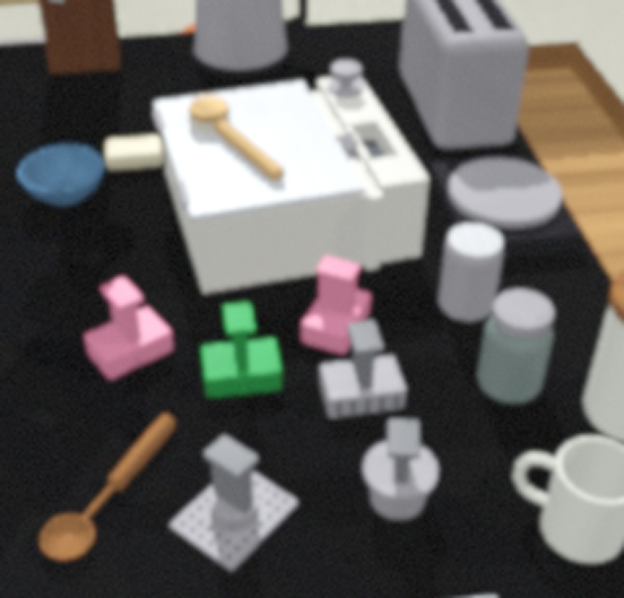

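The crops confirm three parts: mesh_cassette (335,177), strainer_cup (375,173) and filter_plate (375,220). There's no twist filter in sight. The measured box corners fit the given sizes: the ledge comes out 283 mm long and the hinge offset agrees within 4 mm. Next is a close wrist view of the box and brush.

```bash
cat >> h.py <<'E'
def ori(phi,tilt=0,tdir=None):
    """tool down, jaw axis (tool y) along world angle phi; tilt about horizontal so that tool z leans toward angle tdir"""
    x=np.array([-np.sin(phi),np.cos(phi),0]);y=np.array([np.cos(phi),np.sin(phi),0])
    R=Rot.from_matrix(np.c_[x,y,np.cross(x,y)])
    if tilt: R=Rot.from_rotvec(tilt*np.array([np.sin(tdir),-np.cos(tdir),0]))*R
    return R.as_rotvec()
def best(pos,phi):
    q0=arm.observe()['joint_positions'];c=[]
    for k in (0,np.pi):
        q=arm.inverse_kinematics(pos,ori(phi+k))
        if q is not None: c.append((abs(q[5])+.3*np.abs(np.array(q)-q0).max(),k))
    return phi+min(c)[1]
def go(pos,phi): 
    phi=best(pos,phi); arm.move_to(pos,ori(phi)); return phi
def hover(xy,phi,z): return go([xy[0],xy[1],z],phi)
def f(): return np.round(arm.observe()['ft_force'],1)
E
python3 - <<'E'
from h import *
import pickle
# planar FK fit
A=[];b=[];L=[]
for r in (.4,.55,.7,.85):
  for z in (.1,.3):
    q=arm.inverse_kinematics([r,0.1,z],ori(0))
    if q is None: continue
    for o,v in ((0,np.hypot(r,.1)),(1,z)): pass
    L.append(q); s2,s3=q[1],q[1]+q[2]
    A.append([np.sin(s2),np.sin(s3),1,0]);b.append(np.sqrt(r*r+.01-np.sin(q[0]-np.arctan2(.1,r))**2*(r*r+.01)))
    A.append([np.cos(s2),np.cos(s3),0,1]);b.append(z)
    print(r,z,np.round(q,3))
print(np.linalg.lstsq(np.array(A),np.array(b),rcond=None)[:2])
print(go([.47,.23,.32],np.pi/2))
c=cap('wrist');cv2.imwrite('pics/w1.png',c['img']);pickle.dump(c,open('w1.pkl','wb'))
print(arm.observe()['joint_positions'],-c['R'].T@c['t'],arm.observe()['clock'])
E
```

```text
0.4 0.1 [-0.032 -0.213  2.227 -0.     1.128 -0.032]
0.4 0.3 [-0.032 -0.419  2.009 -0.     1.552 -0.032]
0.55 0.1 [-0.023  0.155  1.868 -0.     1.118 -0.023]
0.55 0.3 [-0.023 -0.033  1.687 -0.     1.488 -0.023]
0.7 0.1 [-0.018  0.474  1.466 -0.     1.202 -0.018]
0.7 0.3 [-0.018  0.322  1.294 -0.     1.526 -0.018]
0.85 0.1 [-0.015  0.814  0.963 -0.     1.364 -0.015]
0.85 0.3 [-0.015  0.717  0.755 -0.     1.669 -0.015]
(array([ 0.42455745,  0.56943006, -0.01384549, -0.07442943]), array([0.00131294]))
1.5707963267948966
[ 2.39457289e-01 -1.29734366e-01  1.74270640e+00  1.46627964e-04
  1.52928117e+00 -1.33225867e+00] [0.39135476 0.23039101 0.49784662] 1.7083
```

View pics/w1.png

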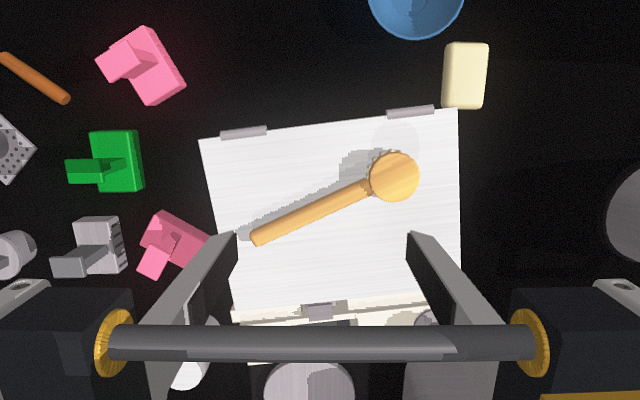

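The wrist view shows the brush lying on the lid, tail at (255,240) and head at (394,177). Lid hinge corners are near (200,139) and (458,109).

```bash
cat >> h.py <<'E'
def brushpose(c,zb):
    """brush mask -> (tail end, head centre, dir) on the mid-height planes above support height zb"""
    h=cv2.cvtColor(c['img'],cv2.COLOR_BGR2HSV)
    m=cv2.inRange(h,(10,90,110),(28,255,255))
    m=cv2.morphologyEx(m,cv2.MORPH_OPEN,np.ones((3,3)))
    n,l,s,ce=cv2.connectedComponentsWithStats(m)
    res=[]
    for i in range(1,n):
        if s[i,4]<300: continue
        p=np.argwhere(l==i)[:,::-1].astype(float)
        P=np.array([plane(c,u,zb+.018)[:2] for u in p[::max(1,len(p)//600)]])
        mu=P.mean(0);d=np.linalg.svd(P-mu,full_matrices=False)[2][0]
        t=(P-mu)@d
        if t.max()+t.min()>0: d=-d;t=-t   # long thin side (tail) is farther from the mean
        d=-d;t=-t
        if abs(t.max())>abs(t.min()): d=-d;t=-t
        w=(P-mu)@np.array([-d[1],d[0]])
        hd=t>t.max()-.05
        res.append(dict(tail=mu+d*t.min(),head_end=mu+d*t.max(),d=d,L=np.ptp(t),whead=np.ptp(w[hd]),wh=np.ptp(w[(t<t.min()+.1)]),off=w[t<t.min()+.12].mean()))
    return res
E
python3 - <<'E'
from h import *
import pickle
c=pickle.load(open('w1.pkl','rb'))
for r in brushpose(c,.12): print(r, np.degrees(np.arctan2(r['d'][1],r['d'][0])))
for uv in ((200,139),(458,109)): print(plane(c,uv,.12))
E
```

```text
{'tail': array([ 0.34391647, -0.09100797]), 'head_end': array([ 0.39075028, -0.02714586]), 'd': array([0.59137677, 0.80639538]), 'L': np.float64(0.07919454644099233), 'whead': np.float64(0.015000731158045615), 'wh': np.float64(0.015000731158045615), 'off': np.float64(-7.321246412855238e-16)} 53.74523069704141
{'tail': array([0.54014492, 0.1520562 ]), 'head_end': array([0.4586491, 0.3301814]), 'd': array([-0.41604331,  0.9093448 ]), 'L': np.float64(0.19588301505117223), 'whead': np.float64(0.05413139228809084), 'wh': np.float64(0.020558326213328322), 'off': np.float64(-1.5362747540770272e-07)} 114.58503608821673
{'tail': array([ 0.72482145, -0.0639272 ]), 'head_end': array([ 0.62822284, -0.01203861]), 'd': array([-0.88095045,  0.47320853]), 'L': np.float64(0.10965271173720995), 'whead': np.float64(0.02703017633348944), 'wh': np.float64(0.02848161174362833), 'off': np.float64(-2.566105764093099e-16)} 151.75722866777582
{'tail': array([0.63126575, 0.4888484 ]), 'head_end': array([0.72847533, 0.52139794]), 'd': array([0.94825414, 0.31751234]), 'L': np.float64(0.10251426651425966), 'whead': np.float64(0.02011779104417843), 'wh': np.float64(0.01990354772970266), 'off': np.float64(3.659145911910561e-16)} 18.512548310997616
{'tail': array([0.76582608, 0.5214153 ]), 'head_end': array([0.77015692, 0.66275585]), 'd': array([0.03062677, 0.99953089]), 'L': np.float64(0.14140688483844605), 'whead': np.float64(0.014466201237048879), 'wh': np.float64(0.012344883343702626), 'off': np.float64(4.1634976778471435e-05)} 88.24494098699542
[0.43211767 0.0994774  0.12      ]
[0.40036351 0.37521432 0.12      ]
```

```bash
python3 - <<'E'
from h import *
c=cap('wrist'); r=[r for r in brushpose(c,.12) if .18<r['L']<.21 and r['whead']>.045][0]
d=r['d'];g=r['tail']+.110*d;a=np.arctan2(d[1],d[0]);print(g,np.degrees(a))
p=hover(g,a+np.pi/2,.2)
arm.grip(.06,35); arm.line_to([*g,.124],velocity=.1); print(f()); arm.grip(0.0,35); print('w',arm.observe()['gripper_width'])
arm.line_to([*g,.30]); print('w',arm.observe()['gripper_width'],f())
T=np.array([.537,-.459])
p2=best([*T,.25],np.pi/2); dp=p2-p+a; dv=np.array([np.cos(dp),np.sin(dp)]); print('d',dv)
t=T+.01*dv
arm.move_to([*t,.25],ori(p2)); print('w',arm.observe()['gripper_width'],f(),arm.observe()['clock'])
c=cap('top');cv2.imwrite('pics/t2.png',c['img'][100:260])
E
```

```text
[0.49351794 0.25409479] 114.81887882762274
[ 0.3  0.  -0.4]
w 0.019346001392257256
w 0.019852670043518244 [-0.6 -0.1 -1.3]
d [1. 0.]
w 0.019882067602464054 [-1.2  0.1 -2.2] 9.0167
```

View pics/t2.png

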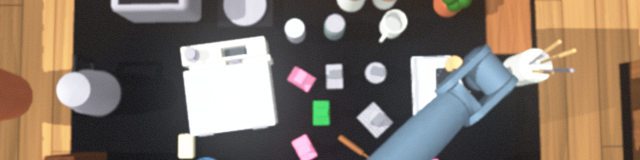

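Brush is held at the expected 20 mm width, with its head toward +x over the tray. Lowering it, then a top view to check.

```bash
python3 - <<'E'
from h import *
p=arm.observe()['tcp_pos']
for z in (.05,.02,.012,.009):
    arm.line_to([p[0],p[1],z],velocity=.08); print(z,f())
    if f()[2]>4: break
arm.grip(.05); arm.line_to([p[0],p[1],.15]); arm.grip(.06)
go([.56,0.0,.3],np.pi/2)
c=cap('top');a=cv2.resize(c['img'][130:260,160:480],None,fx=2.4,fy=2.4,interpolation=cv2.INTER_CUBIC);cv2.imwrite('pics/t3.png',a)
c=cap('wrist');print(arm.observe()['clock'])
E
```

```text
0.05 [-0.8 -0.1 -1.7]
0.02 [-0.9 -0.3 -0. ]
0.012 [-0.1  0.3 -2. ]
0.009 [ 0.  -0.  -1.1]
16.75
```

View pics/t3.png

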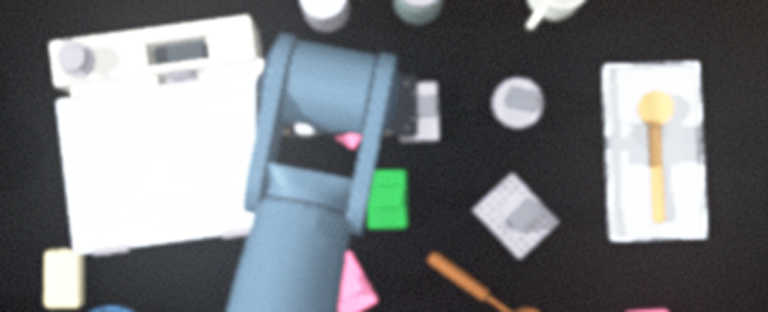

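The brush lies in the tray, well clear of the walls. Next I refine the box pose with a wrist view of the ledge, flipping the wrist so the fingers don't hide it.

```bash
python3 - <<'E'
from h import *
import pickle
arm.move_to([.64,.25,.33],ori(-np.pi/2))
c=cap('wrist');cv2.imwrite('pics/w4.png',c['img']);pickle.dump(c,open('w4.pkl','wb'))
x=np.array([-.994,-.11]);y=np.array([.11,-.994]);o=np.array([.5196,.242])
B=lambda a,b,z:np.array([*(o+a*x+b*y),z])
for n,P in dict(pl=B(-.155,-.105,.154),g1=B(-.168,-.01,.12),g2=B(-.168,.08,.12),g3=B(-.132,.08,.12),g4=B(-.132,-.01,.12),l1=B(-.185,-.14,.12),l2=B(-.185,.14,.12)).items(): print(n,proj(c,P)[0].round(1))
E
```

```text
pl [209.5 157.1]
g1 [301.6 130.8]
g2 [383.5 121.6]
g3 [385.6 154.2]
g4 [305.7 163. ]
l1 [182.8 129. ]
l2 [437.8  99.6]
```

View pics/w4.png

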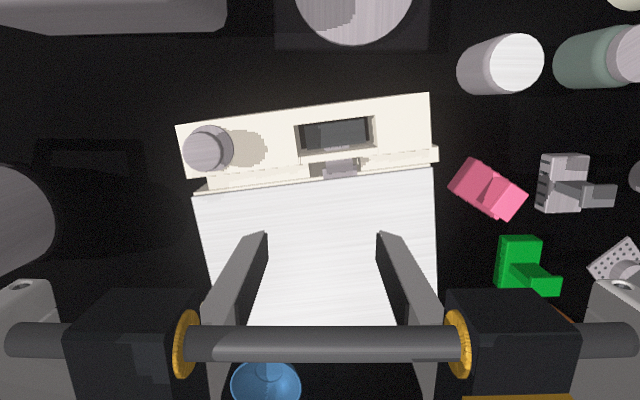

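```bash
python3 - <<'E'
from h import *
import pickle
c=pickle.load(open('w4.pkl','rb'))
arm.pause(.4);c2=cap('wrist');pickle.dump(c2,open('w5.pkl','wb'))
g=[cv2.cvtColor(i['img'],cv2.COLOR_BGR2GRAY).astype(np.float32)[60:200,150:450] for i in (c,c2)]
print('shift',cv2.phaseCorrelate(*g),arm.observe()['tcp_pos'],c['t']-c2['t'])
# box pose by 2D rigid fit from wrist points
bx=np.array([[-.185,-.14],[-.185,.14],[-.168,-.01],[-.168,.08],[-.132,.08],[-.124,-.14]])
px=[(175,125),(429,92),(295,125),(374,116),(376,147),(186,179)]
W=np.array([plane(c2,u,.12)[:2] for u in px]);print(W.round(4))
a,b=bx.mean(0),W.mean(0);U,s,V=np.linalg.svd((bx-a).T@(W-b));R=V.T@U.T;o=b-R@a
print(R,o,(W-(bx@R.T+o)).round(4), plane(c2,(208,147),.154)[:2],'in box',R.T@(plane(c2,(208,147),.154)[:2]-o))
T=pickle.load(open('top0.pkl','rb'))
for p in W[:2]: print(proj(T,[*p,.12]))
E
```

```text
shift ((0.7222398863508772, -0.042654300227368935), 1.023644752325835) [0.64002708 0.249721   0.33007531] [-6.09025912e-04 -2.94058639e-04  7.10335155e-05]
[[0.6925 0.4109]
 [0.7269 0.1342]
 [0.6918 0.2785]
 [0.7014 0.1924]
 [0.6677 0.1889]
 [0.6315 0.4048]]
[[-0.99246502  0.12252831]
 [-0.12252831 -0.99246502]] [0.52597334 0.25030534] [[ 0.     -0.0011]
 [ 0.0001  0.0002]
 [ 0.0003 -0.0023]
 [-0.0011  0.0009]
 [ 0.0009  0.0019]
 [-0.0004  0.0004]] [0.67245168 0.36511848] in box [-0.15944249 -0.09600028]
[[179.81151864 146.69029254]]
[[262.25317645 135.60619573]]
```

Two wrist views agree on the box origin, (0.525, 0.249) at about 6.8°, and the re-picked top crop agrees within 3 mm. Now pressing the hook pad with closed fingers, camera side away from the lid.

```bash
cat >> h.py <<'E'
TH=np.radians(6.8)
BX=np.array([-np.cos(TH),-np.sin(TH)]);BY=np.array([np.sin(TH),-np.cos(TH)]);BO=np.array([.5245,.249])
PHB=np.arctan2(BY[1],BY[0])   # box y direction
def box(a,b,z=0): return np.array([*(BO+a*BX+b*BY),z])
E
python3 - <<'E'
from h import *
arm.grip(0,20)
arm.move_to(box(-.151,.035,.20),ori(PHB)); arm.pause(.2); print(f(),arm.observe()['tcp_pos']-box(-.151,.035,.2))
f0=arm.observe()['ft_force']
for z in (.13,.115,.105,.100,.097,.094,.091,.088,.086):
    arm.line_to(box(-.151-max(0,.098-z)*.2,.035,z),velocity=.06); F=arm.observe()['ft_force']-f0; print(z,F.round(1),arm.observe()['tcp_pos'][2].round(4))
    if F[2]>20 or (z>.1 and F[2]>3): break
arm.pause(1.0);print((arm.observe()['ft_force']-f0).round(1))
arm.line_to(box(-.151,.035,.25),velocity=.15)
arm.pause(2)
c=cap('side');cv2.imwrite('pics/s6.png',cv2.resize(c['img'][40:300,120:480],None,fx=2,fy=2));print(arm.observe()['clock'])
E
```

```text
[ 0.2 -0.2  0.1] [0.00119737 0.00067113 0.00355723]
0.13 [-0.1 -0.   0.4] 0.1307
0.115 [-0.5  0.9 -0.5] 0.114
0.105 [-0.  -0.2  0.3] 0.1042
0.1 [-0.7  0.5 -0.3] 0.0996
0.097 [0.3 0.8 1.4] 0.0978
0.094 [1.2 0.5 3.5] 0.0949
0.091 [-1.2 -0.2  9.1] 0.0928
0.088 [-0.3 -0.6  5.7] 0.0893
0.086 [-2.1 -0.   8.3] 0.0874
[-0.6  0.3  7. ]
27.9083
```

View pics/s6.png

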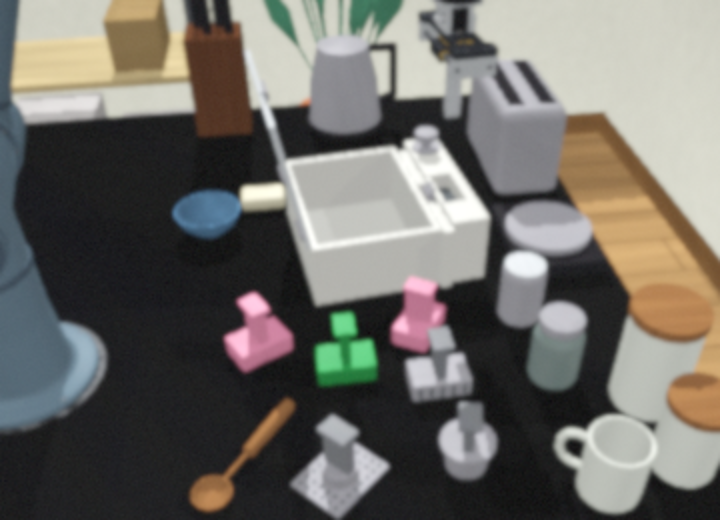

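The lid is fully open, the parts haven't moved, and still no twist filter shows. Next, close views from straight above each part.

```bash
python3 - <<'E'
from h import *
import pickle
arm.grip(.06)
P=dict(cass=(.616,-.109),cup=(.604,-.248),plate=(.45,-.248));tiles=[]
for n,p in P.items():
    arm.move_to([p[0]+.078,p[1],.25],ori(np.pi/2)); arm.pause(.4)
    c=cap('wrist');pickle.dump(c,open(f'p_{n}.pkl','wb'))
    u,v=proj(c,[*p,.05])[0]; print(n,u,v)
    x0=int(max(0,min(u-110,420)));y0=int(max(0,min(v-110,180)))
    print('tile origin',x0,y0); tiles.append(c['img'][y0:y0+220,x0:x0+220])
cv2.imwrite('pics/parts.png',cv2.resize(np.hstack(tiles),None,fx=1.2,fy=1.2,interpolation=cv2.INTER_CUBIC)); print(arm.observe()['clock'])
E
```

```text
cass 321.22248732121415 99.86820743969137
tile origin 211 0
cup 320.4509064872021 99.59883451533503
tile origin 210 0
plate 321.22713608513607 99.43577135516261
tile origin 211 0
34.5083
```

View pics/parts.png

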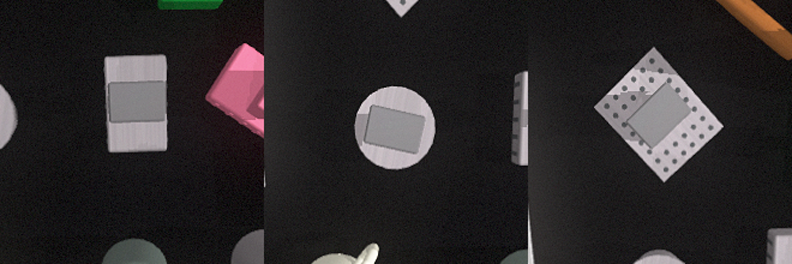

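All three grips are clear as darker grey rectangles: cassette at tile (137,101), cup at (395,129), plate at (659,116). Segmenting the heads by grey level.

```bash
cat >> h.py <<'E'
def head(c,near,zh=.092):
    """grip head (30x44 mm rectangle, top at z=zh) nearest to world xy near -> centre xy, jaw angle, sizes"""
    b=cv2.bilateralFilter(c['img'],7,30,5);h=cv2.cvtColor(b,cv2.COLOR_BGR2HSV)
    out=[]
    for lo,hi in ((110,150),(115,160),(120,170),(105,140)):
        m=cv2.inRange(h,(0,0,lo),(180,40,hi));m=cv2.morphologyEx(m,cv2.MORPH_OPEN,np.ones((7,7)))
        for q in cv2.findContours(m,cv2.RETR_EXTERNAL,cv2.CHAIN_APPROX_NONE)[0]:
            if cv2.contourArea(q)<400: continue
            P=np.array([plane(c,u,zh)[:2] for u in q[:,0].astype(float)],np.float32)
            (x,y),(w,l),an=cv2.minAreaRect((P*1000).astype(np.float32))
            s,L=sorted((w,l)); err=abs(s-30)+abs(L-44)
            a=np.radians(an if w<l else an+90)
            ctr=np.array([x,y])/1000
            if np.linalg.norm(ctr-near)<.08 and err<12: out.append((err,ctr,a,s,L))
    return min(out,key=lambda t:t[0]) if out else None
E
python3 - <<'E'
from h import *
import pickle
P=dict(cass=(.616,-.109),cup=(.604,-.248),plate=(.45,-.248))
for n,p in P.items():
    c=pickle.load(open(f'p_{n}.pkl','rb')); r=head(c,np.array(p))
    print(n,r,np.degrees(r[2]) if r else None)
    if not r: 
        u,v=proj(c,[*p,.09])[0].astype(int);print(cv2.cvtColor(c['img'],cv2.COLOR_BGR2HSV)[v-30:v+31:10,u-30:u+31:10,2])
E
```

```text
cass (1.8944587707519531, array([ 0.60190839, -0.105259  ]), np.float64(0.0317994188200369), 29.911460876464844, 42.1940803527832) 1.8219724893569949
cup (1.604257583618164, array([ 0.61147589, -0.24934056]), np.float64(2.925914422180854), 30.2237491607666, 42.61949157714844) 167.64254760742188
plate None None
[[211 214 196 191 195 196  31]
 [148 156 143 154 153 193  97]
 [ 76 150 154 152 153 155 160]
 [153 151 152 151 153 205 200]
 [150 131 154 150 201 206 198]
 [ 32 200 144 198 185 196 199]
 [ 36  26 199 193 190 158  37]]
```

```bash
sed -i 's/for lo,hi in ((110,150)/for lo,hi in ((140,162),(135,165),(130,170),(145,158),(110,150)/' h.py
cat >> h.py <<'E'
def look(near):
    arm.move_to([near[0]+.078,near[1],.25],ori(np.pi/2)); arm.pause(.4)
    c=cap('wrist'); return head(c,np.array(near)),c
def stat(s): o=arm.observe(); print(s,'w',round(o['gripper_width'],4),'F',o['ft_force'].round(1),'t',round(o['clock'],1)); return o
def pick(near):
    r,c=look(near)
    if r is None or np.linalg.norm(r[1]-near)>.02:      # look again from right above it
        if r is None: cv2.imwrite('pics/fail.png',c['img']); print('not seen'); return False
        r,c=look(r[1])
    print('head',r[1].round(4),np.degrees(r[2]).round(1),r[3:]); g=r[1]
    arm.grip(.06,50); hover(g,r[2],.17)
    arm.line_to([*g,.11],velocity=.12)
    for z in (.08,.057):
        arm.line_to([*g,z],velocity=.1); o=stat('down')
        if o['ft_force'][2]>6: print('contact!'); return False
    arm.grip(0,50); stat('gripped')
    arm.line_to([*g,.31],velocity=.15); o=stat('lifted'); return .01<o['gripper_width']<.02
def place(a,b):
    arm.move_to(box(a,b,.31),ori(PHB)); o=stat('over box')
    if not .01<o['gripper_width']<.02: return False
    f0=o['ft_force']
    for z in (.20,.12,.09,.075,.068,.064):
        arm.line_to(box(a,b,z),velocity=.12); o=arm.observe()
        if (o['ft_force']-f0)[2]>6: break
    stat('down'); arm.grip(.045); arm.line_to(box(a,b,.31),velocity=.2); stat('clear'); return True
E
python3 - <<'E'
from h import *
import pickle
c=pickle.load(open('p_plate.pkl','rb')); print(head(c,np.array((.45,-.248))))
if pick(np.array([.602,-.105])): print(place(-.05,.07))
c=cap('top');cv2.imwrite('pics/t7.png',cv2.resize(c['img'][110:280,150:450],None,fx=2.5,fy=2.5))
E
```

```text
(2.653261184692383, array([ 0.44707144, -0.24830064]), np.float64(0.7611409603455433), 28.287397384643555, 43.05934143066406)
head [ 0.6021 -0.1049] 1.7 (30.167522430419922, 43.10935974121094)
down w 0.0598 F [-0.1 -0.1  0.9] t 38.5
down w 0.0601 F [ 0.5 -0.3 -0.6] t 38.8
gripped w 0.0298 F [-1.4  0.6  1.7] t 39.4
lifted w 0.0295 F [ 0.2 -0.4 -2.7] t 41.3
```

View pics/t7.png

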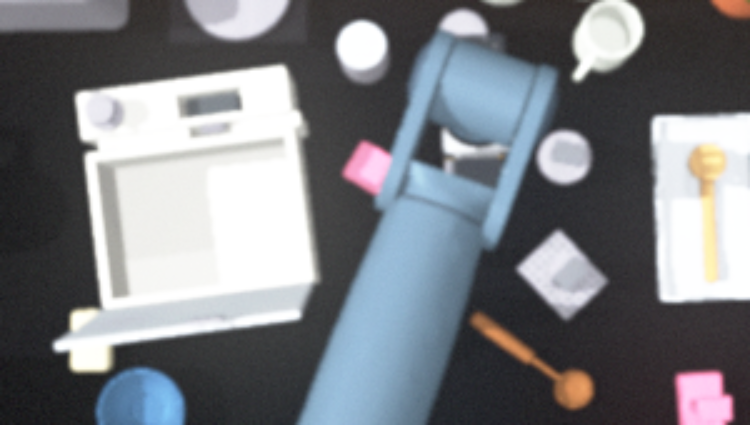

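Width is 30 mm, so the pads caught the head rather than the neck. I'll set the part down, regrip lower and check for 14 mm.

```bash
python3 - <<'E'
from h import *
p=arm.observe()['tcp_pos']
arm.line_to([p[0],p[1],.0585],velocity=.15);stat('down');arm.grip(.06)
arm.line_to([p[0],p[1],.048],velocity=.05);stat('lower');arm.grip(0,50);o=stat('grip')
print(o['tcp_pos'])
if o['gripper_width']<.02:
    arm.line_to([p[0],p[1],.31],velocity=.15);stat('lift');print(place(-.05,.07))
E
```

```text
down w 0.0289 F [-0.5 -0.4 -1. ] t 43.1
lower w 0.0604 F [ 0.5 -0.   0.2] t 44.2
grip w 0.0293 F [ 0.4 -0.1 -0.3] t 44.8
[ 0.60195271 -0.10483453  0.0481461 ]
```

```bash
python3 - <<'E'
from h import *
arm.pause(.5);stat('later')
c=cap('side');p=arm.observe()['tcp_pos'];u,v=proj(c,p)[0].astype(int);print(u,v)
cv2.imwrite('pics/s8.png',cv2.resize(c['img'][v-60:v+40,u-60:u+60],None,fx=5,fy=5,interpolation=cv2.INTER_CUBIC))
E
```

```text
later w 0.0295 F [1.4 0.1 0.3] t 45.2
338 219
```

View pics/s8.png

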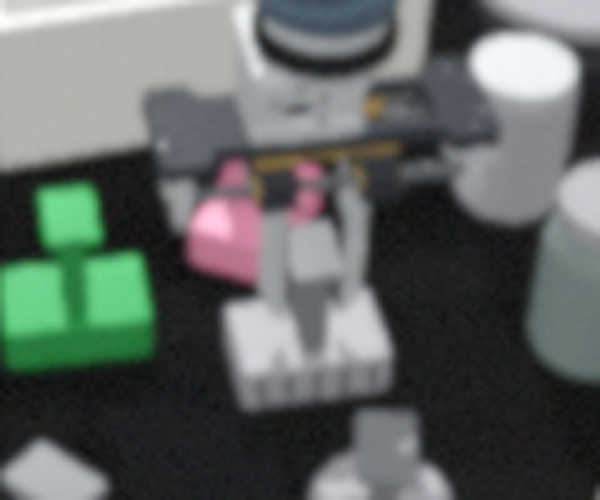

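The fingers are straight, so they close on the 30 mm head before they can reach the neck. The head grip held well when I lifted at 50 N. I'll grip the head at TCP 57 mm, which leaves about 28 mm of slip margin, and carry at z = 0.25 m.

```bash
sed -i 's/\.01<o\[.gripper_width.\]<\.02/.025<o["gripper_width"]<.034/; s/\.31/.25/g' h.py; grep -n "gripper_width\"\]\|\.25\]\|,\.25)" h.py
python3 - <<'E'
from h import *
p=arm.observe()['tcp_pos']
arm.grip(.06);arm.line_to([p[0],p[1],.057],velocity=.05);arm.grip(0,50);stat('grip')
arm.line_to([p[0],p[1],.25],velocity=.15);o=stat('lift')
if o['gripper_width']>.025: print(place(-.05,.07))
E
```

```text
75:    arm.move_to([near[0]+.078,near[1],.25],ori(np.pi/2)); arm.pause(.4)
90:    arm.line_to([*g,.25],velocity=.15); o=stat('lifted'); return .025<o["gripper_width"]<.034
92:    arm.move_to(box(a,b,.25),ori(PHB)); o=stat('over box')
93:    if not .025<o["gripper_width"]<.034: return False
98:    stat('down'); arm.grip(.045); arm.line_to(box(a,b,.25),velocity=.2); stat('clear'); return True
grip w 0.0291 F [ 0.2 -0.8  0. ] t 46.9
lift w 0.0293 F [-0.1  0.2 -1.9] t 48.3
over box w 0.0295 F [-0.2 -0.5 -1.4] t 50.0
down w 0.0293 F [-0.9  0.  -1.7] t 52.6
clear w 0.0447 F [-0.5 -0.3 -0.3] t 54.1
True
```

```bash
python3 - <<'E'
from h import *
ok=pick(np.array([.611,-.249]))
if ok: ok=place(.04,.06)
print(ok)
if ok:
    ok=pick(np.array([.447,-.248]))
    if ok:
        arm.move_to([.6,-.05,.25],ori(PHB)); stat('mid'); ok=place(0,-.07)
    print(ok)
arm.move_to([.62,-.05,.30],ori(PHB))
c=cap('top');cv2.imwrite('pics/t9.png',cv2.resize(c['img'][110:280,150:470],None,fx=2.4,fy=2.4))
E
```

```text
head [ 0.6116 -0.2494] 167.5 (30.3159122467041, 42.70222091674805)
down w 0.0602 F [-0.4 -0.5  1. ] t 60.7
down w 0.0597 F [ 0.2 -0.4  0.1] t 61.1
gripped w 0.0292 F [ 0.2 -0.4  2.4] t 61.7
lifted w 0.0294 F [ 0.4  0.  -2.6] t 63.1
over box w 0.0296 F [-0.3 -0.8 -2.7] t 64.8
down w 0.0296 F [-0.   0.3 -2.9] t 67.4
clear w 0.0451 F [-0.   0.9 -0.2] t 69.0
True
head [ 0.4471 -0.2483] 43.7 (28.276222229003906, 43.015480041503906)
down w 0.0603 F [ 0.6 -0.2 -0.1] t 74.9
down w 0.0602 F [ 1.  -0.4  0.3] t 75.2
gripped w 0.0292 F [-1.3 -1.1  2.2] t 75.8
lifted w 0.0292 F [ 0.5 -0.1 -3.8] t 77.3
mid w 0.0295 F [-0.5  0.4 -2.9] t 79.5
over box w 0.0292 F [-0.5 -0.4 -3.5] t 81.0
down w 0.0294 F [-0.6 -0.4 -2.5] t 83.5
clear w 0.0449 F [ 0.5  0.7 -0.3] t 85.1
True
```

View pics/t9.png

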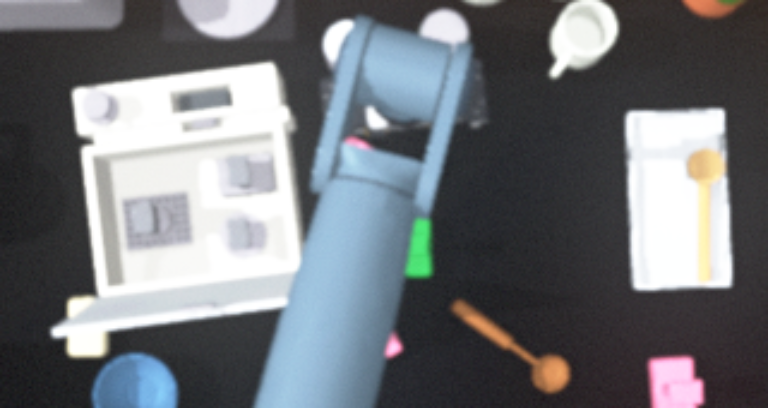

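All three parts stand in the box: cassette (245,172), cup (243,233) and plate (155,217). The brush has shifted toward the tray's right wall, presumably the announced knock, but it still lies inside. Next is the plunger.

```bash
python3 - <<'E'
from h import *
arm.grip(0,20)
P=np.array([.669,.368])
arm.move_to([*P,.22],ori(PHB)); arm.pause(.3); f0=arm.observe()['ft_force']
for z in np.r_[.165,.157,.152,.148,.144,.141,.139,.1375,.136,.1345,.133,.1315]:
    arm.line_to([*P,z],velocity=.05); arm.pause(.15); o=arm.observe();F=(o['ft_force']-f0); print(round(z,4),o['tcp_pos'][2].round(4),F.round(1))
    if F[2]>18: break
arm.pause(.4); stat('hold')
arm.line_to([*P,.22],velocity=.1); arm.pause(.5);stat('up')
E
```

```text
0.165 0.1655 [ 0.9 -0.4  0.5]
0.157 0.1571 [1.3 0.2 1.9]
0.152 0.153 [2.7 1.3 4.2]
0.148 0.1486 [4.5 1.1 5.2]
0.144 0.1448 [2.8 1.4 6.4]
0.141 0.142 [2.4 1.  7.5]
0.139 0.1403 [2.  1.2 8.4]
0.1375 0.1393 [ 1.4  0.8 10.4]
0.136 0.1392 [-1.8 -0.5 13.9]
0.1345 0.1391 [-2.1 -2.1 18.5]
hold w 0.0003 F [-3.7 -2.1 17.3] t 94.7
up w 0.0005 F [0.5 0.2 1.2] t 96.2
```

The plunger hit its stop at z = 0.139 (15 mm travel) and came back. Now closing the lid along its arc from the robot side.

```bash
python3 - <<'E'
from h import *
w=.010;Y=-.005
def tcp(th,push=0):
    Cx=.108-.195*np.cos(th)+.004*np.sin(th);Cz=.116+.195*np.sin(th)+.004*np.cos(th)
    return box(Cx+w*np.sin(min(th,np.pi/2))-push*np.sin(th),Y,Cz-.012*max(0,(th-1.2))/.55-push*np.cos(th)*(th<1.5))
P=arm.observe()['tcp_pos']; arm.line_to([P[0],P[1],.45],velocity=.25)
s=box(.19,Y,.45); 
for phi in (PHB,PHB+np.pi): print(phi,[None if (q:=arm.inverse_kinematics(p,ori(phi))) is None else np.round(q,2) for p in (s,tcp(1.75),tcp(0))])
try:
    arm.move_to(s,ori(PHB)); 
    d=s.copy(); d[2]=tcp(1.75)[2]; arm.line_to(d,velocity=.15); stat('behind')
    for th in np.arange(1.75,0.09,-.12):
        arm.line_to(tcp(th),velocity=.1); o=arm.observe(); print(round(th,2),o['tcp_pos'].round(3),o['ft_force'].round(1))
        if np.linalg.norm(o['ft_force'])>22: print('STOP');break
except Exception as e: print(repr(e))
c=cap('side');cv2.imwrite('pics/s10.png',cv2.resize(c['img'][40:240,160:440],None,fx=2,fy=2));print(arm.observe()['clock'])
E
```

```text
-1.4521139376592822 [array([ 0.32, -0.43,  1.76, -0.  ,  1.82,  1.78]), array([ 0.31, -0.35,  1.96, -0.  ,  1.52,  1.76]), array([ 0.24,  0.36,  1.58, -0.  ,  1.2 ,  1.69])]
1.689478715930511 [array([ 0.32, -0.43,  1.76,  0.  ,  1.82, -1.37]), array([ 0.31, -0.35,  1.96,  0.  ,  1.52, -1.38]), array([ 0.24,  0.36,  1.58,  0.  ,  1.2 , -1.45])]
behind w 0.0005 F [ 0.9 -0.1  1. ] t 99.8
1.75 [0.368 0.235 0.296] [-2.6 -1.   1.6]
1.63 [0.391 0.238 0.301] [-2.4 -0.1 -0.7]
1.51 [0.414 0.241 0.304] [-2.2 -0.3 -2. ]
1.39 [0.438 0.244 0.304] [-2.1  0.3 -1.8]
1.27 [0.461 0.246 0.302] [-1.8  0.1 -1.3]
1.15 [0.483 0.249 0.296] [-2.1  0.4 -0.9]
1.03 [0.504 0.252 0.286] [-2.1  0.7 -0.2]
0.91 [0.524 0.254 0.273] [-2.   0.2 -0.2]
0.79 [0.543 0.256 0.258] [-1.7  1.2  0.6]
0.67 [0.56  0.258 0.24 ] [-1.4  0.   0.3]
0.55 [0.574 0.26  0.221] [-1.9 -0.7  0.8]
0.43 [0.587 0.261 0.201] [-1.2 -0.1  1.8]
0.31 [0.597 0.263 0.179] [-1.  -0.1  1.6]
0.19 [0.604 0.263 0.156] [-1.1 -1.1  2.6]
105.3833
```

View pics/s10.png

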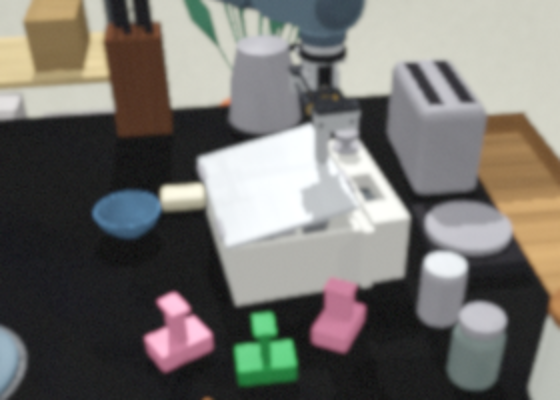

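The lid has followed to about 0.2 rad with the finger on its edge. Now the final press.

```bash
python3 - <<'E'
from h import *
p=arm.observe()['tcp_pos']; e=box(-.087,-.005)
pk=0
for z in np.r_[.145,.138,.132,.128,.125,.1235,.122,.1205,.119,.1175,.116,.1145,.113,.1115,.110]:
    arm.line_to([e[0],e[1],z],velocity=.05); o=arm.observe();F=o['ft_force']; print(z,o['tcp_pos'][2].round(4),F.round(1)); pk=max(pk,F[2])
    if F[2]>30: break
arm.pause(.4);stat('press')
arm.line_to([e[0],e[1],.16],velocity=.08);arm.pause(.5);stat('off')
# tap: is the lid at z .12?
for z in (.124,.1215,.120,.1185):
    arm.line_to([e[0],e[1],z],velocity=.04);o=arm.observe();print('tap',z,o['tcp_pos'][2].round(4),o['ft_force'].round(1))
    if o['ft_force'][2]>4: break
arm.line_to([e[0],e[1],.35],velocity=.2)
arm.move_to([.62,-.05,.35],ori(PHB)); arm.pause(1)
c=cap('side');a=cv2.resize(c['img'][60:390,200:530],None,fx=1.2,fy=1.2)
t=cap('top');b=cv2.resize(t['img'][130:250,400:470],(231,396))
cv2.imwrite('pics/end.png',np.hstack([a,b])); cv2.imwrite('pics/endtop.png',t['img']);stat('end')
E
```

```text
0.145 0.1445 [-2.6 -0.7  1.8]
0.138 0.1381 [-0.5  0.9  1.3]
0.132 0.1326 [1.8 0.9 3.2]
0.128 0.1299 [-0.5 -0.9  9. ]
0.125 0.1253 [ 1.4 -0.7  7.5]
0.1235 0.1242 [-0.7 -1.   6.6]
0.122 0.1227 [0.4 0.1 5.5]
0.1205 0.1213 [0.1 0.2 7.1]
0.119 0.1202 [-0.9 -0.2  6.9]
0.1175 0.1201 [-3.4 -1.8 15.1]
0.116 0.12 [-7.  -2.1 20.4]
0.1145 0.1199 [-8.8 -4.2 25.7]
0.113 0.1198 [-13.3  -4.4  32.1]
press w 0.0006 F [-13.2  -4.4  31.3] t 109.3
off w 0.0007 F [ 0.  -0.7 -0.3] t 110.5
tap 0.124 0.1244 [ 0.5  0.  -0.2]
tap 0.1215 0.1214 [ 0.3  0.  -0.4]
tap 0.12 0.1205 [-0.1  0.7  2.9]
tap 0.1185 0.1202 [-3.1 -1.6  7.7]
end w 0.0006 F [0.7 0.  0.3] t 115.9
```

View pics/end.png

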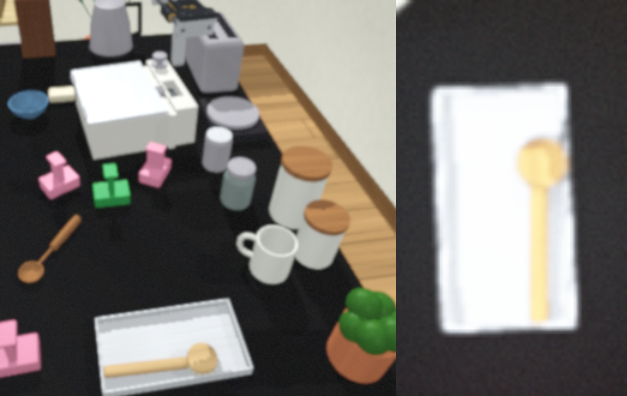

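The lid is shut: a tap finds its face at z = 0.1205, and it stays there. The jar is in place. The brush sits close to the tray's right wall, so one close wrist look to see whether it lies flat.

```bash
python3 - <<'E'
from h import *
import pickle
arm.move_to([.60,-.48,.25],ori(np.pi/2)); arm.pause(.4)
c=cap('wrist');pickle.dump(c,open('w11.pkl','wb'))
cv2.imwrite('pics/w11.png',c['img'][:330])
for zb in (.004,):
    for r in brushpose(c,zb):
        if r['L']>.15: print(r)
E
```

```text
{'tail': array([ 0.41217952, -0.83200963]), 'head_end': array([ 0.57594062, -0.84130203]), 'd': array([ 0.99839396, -0.05665248]), 'L': np.float64(0.16402452665507056), 'whead': np.float64(0.02361454665230954), 'wh': np.float64(0.021664319840439705), 'off': np.float64(-0.00044192538755802405)}
{'tail': array([ 0.4194854 , -0.49047443]), 'head_end': array([ 0.61568515, -0.49620923]), 'd': array([ 0.99957309, -0.02921694]), 'L': np.float64(0.19628354020335018), 'whead': np.float64(0.04954710402749332), 'wh': np.float64(0.01880371824366822), 'off': np.float64(-2.5555448361827325e-06)}
{'tail': array([ 0.77321797, -0.82563875]), 'head_end': array([ 0.72236896, -0.64580691]), 'd': array([-0.27209064,  0.96227163]), 'L': np.float64(0.18688261357272717), 'whead': np.float64(0.14225600685472847), 'wh': np.float64(0.14305843956670825), 'off': np.float64(0.0022481986456486143)}
{'tail': array([ 0.89620146, -0.66031279]), 'head_end': array([ 0.89576862, -0.81481974]), 'd': array([-0.00280138, -0.99999608]), 'L': np.float64(0.15450755495620588), 'whead': np.float64(0.03815046535628219), 'wh': np.float64(0.03733196589205896), 'off': np.float64(9.066633044803072e-06)}
```

View pics/w11.png

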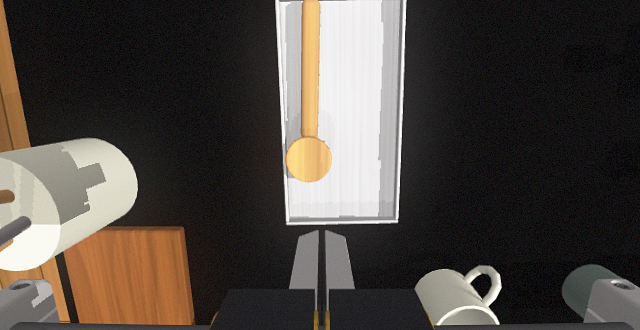

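The brush lies flat and inside the tray, with its head at (309,159) beside the inner wall and its full 196 mm length visible. Handing in.

```bash
python3 -c "
from h import *
print(arm.observe()['clock']); print(arm.job_done())"
```

```text
119.3583
the job is handed in; nothing more can be done
None
```

The job is done and handed in at 119 s of the 210 s allowed; no verdict was reported.

**What I did, in order**
1. I moved the brush from the lid into the tray.
2. I pressed the hook down through the gap, and the lid sprang fully open.
3. I stood the mesh cassette, strainer cup and filter plate in the box. No twist filter was visible in any view.
4. I pressed the plunger until it stopped, 15 mm down at up to 18 N, then let it go.
5. I pushed the lid shut with about 32 N.

**Last checks**
- **Lid:** after the press I let go and tapped the lid. Its face was at z = 0.1205 m, and it was still shut in the last side and top pictures.
- **Brush:** it lies flat inside the tray. It had been shifted about 2–3 cm since I placed it, probably the announced knock, so its head now rests beside the inner wall. I left it there.
- **Parts:** a top picture taken before closing showed all three standing in the box.
- **Jar:** it looks unmoved in the last side picture.

**What disagreed**
- **Grip:** the fingers closed on the 30 mm heads of the parts, not the 14 mm necks as described. I carried them that way at 50 N without a slip.
- **Plunger:** I judged its return from the release and from the last side picture, not from a direct reading.
- **Box position:** my first picks in the top view were about 8 mm off the wrist views. Re-picking them brought the two within 3 mm.

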